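Hang the coated board on the drying carousel

ROBOT

A 6-joint arm with a two-finger parallel gripper is mounted at the origin on the work surface. World frame = base frame: x ahead of the robot, y to its left, z up, the work surface at z = 0. Lengths are in mm, angles in rad, forces in N, time in s.
With the tool pointing down it reaches from about 250 to 775 mm from the base axis. Payload 4 kg.
Tool frame: the origin (TCP) lies at the very end of the fingers, on their centre line; the grasp point (between the pads) lies 19 mm behind it (r.grip_point_offset is the distance from the TCP to the grasp point, in mm); z points along the fingers, y is the line along which they close (so a half turn about z gives the same grasp; the last joint's range is limited). The gripper opens to 85 mm and grips with 20 to 120 N. Pads are 22 mm wide; open, the fingers measure 114 mm over their backs; the gripper's body (76 mm by 85 mm) begins 54 mm behind the grasp point. The pads swing forward as they close: fully open they stand 13 mm farther back than shut.
Start: joints at [1.089, 0.087, 1.371, -0, 1.684, -0.103], TCP at [203.404, 511.026, 199.441] pointing down, gripper open.
Joint ranges: [-3.1, 3.1], [-0.76, 2.03], [0.27, 2.55], [-1.08, 4.22], [0.17, 2.65], [-2.57, 2.57]. Speed limits (rad/s): [2.79, 2.79, 3.14, 3.14, 3.14, 3.14].

INTERFACE

Orientations are given as a rotation vector (axis times angle).
In Python, from plant import r, viewer gives the robot as it stands. The module is installed in compiled form; this text tells all that it offers.
- The arm moves only by the shell command python3 -m crank 'ROWS' [OPENING] [FORCE]. ROWS is JSON, a list of rows, each a list of 6 numbers: the shift along the tool's x, y, z in m, then the turn, a rotation vector about the tool's x, y, z in units of 8 degrees (1.0 is 8 degrees). In form: [[dx, dy, dz, wx, wy, wz], ...]. A call has 1 to 12 rows; each row shifts and turns the commanded pose from where the row before left it, along the tool's axes as they then stand; what a row does not reach is not made up. A row lasts 1/10 s, in which the tool goes at most 50 mm and 8.59 degrees, less where a joint would pass 70% of its speed; a pose out of reach is approached as far as the arm can. A call is refused whole if a number of a shift passes 0.05 or a number of a turn 1, either way. A call with a gripper value outside its range is refused whole. OPENING is the opening, from -1 (shut) to 1 (fully open), so that 0 is half open, set as the call begins (- or left out, the last holds). The fingers move at their own pace and stop on an object; FORCE is the grip in N (left out, the last holds). Time passes only in rows, so rows that do not move let the fingers close. It gives the time, the measured TCP pose, the force, the opening and the grip force at its end, in the units of the state.
- r.state(): the state, without advancing time (a new reading comes with each control period).
- viewer.snapshot(name): name is "scene" or "top" or "wrist"; returns (picture, depth): 384x512x3 uint8, red, green, blue; 384x512 float32, mm along the optical axis (not along the pixel's ray), 0 where there is no reading.
- viewer.get_calibration(name): a dict with "fovy" (degrees; the focal length in pixels is half the picture's height over the tangent of half this angle, whatever the lens; pixels are square), "cx", "cy" (the principal point, pixels), "D" ([k1, k2, p1, p2, k3] as OpenCV has them; the pictures are not rectified), "eye" and "orientation" of the camera in the world. Camera axes: x right, y down, z forward; pixel columns grow to the right and rows downward; lengths in mm; the calibration is good to about 2 mm. A picture is of the moment at which its call begins: read the wrist's pose just before it. get_calibration takes no time and is no camera call; for the wrist camera it gives the pose at the moment of the call.
- r.sign_off(): hands the job in; it is judged then, once.
The state is a dict: "t": time; "q": joint angles; "qvel": joint speeds; "effort": joint torques, N m; "ee_pos": TCP position; "orientation": TCP orientation; "contact_force": force on the tool from outside, world axes, zero at the start; "torque": the same for the moment, N m; "finger_gap": opening from 0.0 (shut) to 1.0 (fully open); "grasp_force": force on a finger pad.
Only numpy, scipy, OpenCV 4.12 (cv2) and the standard library are available. Lean on these libraries where they do the work, as an engineer would, in place of code of your own. Each camera call takes 0.05 s, during which the arm holds its last target. There are 200 camera calls.

TASK

Turn the drying carousel until its one empty hook points along the yellow pointer on its base. Only then take the green board out of the black rack and hang it by its eye on that empty hook, so that it hangs still and freely, with the hook still over the pointer. Leave the blue board where it stands in the rack.

Things in the scene. Friction and masses are not known exactly. Their poses are not given: they have to be found in the camera images.
- carousel (a joint): Turning head of the drying carousel, vertical axis. Rad, growing anticlockwise seen from above; 0 = the empty hook lies exactly over the yellow pointer. Starts at +0.55 to +1.35 (so turn it clockwise); friction 0.15 N m, stays where left. Four hooks 90 degrees apart; three carry green boards fixed to them, 105 mm from the axis, square to the hook, tops 211 mm above the table.
- knob (a point): Centre of the orange bar knob on the carousel's axis, 220 mm above the table. Its frame turns with the head: x along the knob's long side, parallel to the empty hook; z up. Bar 50 long (x), 14 thick (y), 36 mm tall, top at 238 mm. Under it a neck 24 mm wide, then from 190 down to 160 mm a grey hub 60 mm wide.
- empty_hook (a point): Seat of the bare hook: point on top of its level arm, 174 mm above the table, 105 mm from the axis. Turns with the head: x along the arm inwards to the axis, z up. Steel bar 8 mm thick, level from the hub (30 mm from the axis) to 126 mm, then the tip bends steeply up, ending 137 mm from the axis and 191 mm above the table.
- stand: Fixed grey carousel base, disc 150 mm wide, 22 mm high; origin on the axis at table height. From it a flat yellow pointer arrow, 6 mm high, lies on the table along its -x, out to 166 mm from the axis, roughly towards the robot.
- green_board: Loose green circuit board in a black carrier, 80 to 170 g, upright in a rack slot. Origin: centre of lower edge; z up, x square to its face, y along its width. 70 wide, 80 tall, 8 mm thick. Above: the eye, a window z 80 to 126 mm, 46 wide, gabled roof 64 wide (apex inside at z 126, y 0, sits on the hook). Hold the green block on top: 30 (y) x 12 (x) mm, z 135 to 163. Both faces alike.
- blue_board: The other loose board in the rack: same shape, size and origin, but blue with a blue grip block. It stays where it stands.
- rack: Fixed black block 170 (x) x 100 (y) x 40 mm, origin under its centre. Three slots 55 mm apart along x, lying along y; the boards stand in the two outer ones (either may be green), 30 mm deep, lower edge 10 mm above the table, 1 mm play all round; they lift straight up.
Things that resemble listed ones, but are neither listed nor needed, are in the scene too. What is shaped like the green_board but orange is not meant.

How it is judged:
By the outcome, as a careful person would: the job done as asked, in the order asked, and still so for the second after the job is handed in, with the robot touching nothing.
It also fails if it takes over 61 s, if anything falls off the work surface, if the arm or the gripper's body presses on something with over 40 N, if the wrist force passes 120 N, or if a joint passes its speed limit or range.

## Working session

There is one attempt and no reset: what is moved stays moved. The work goes in short steps, Python scripts to look and compute and a shell command to move; the robot and the scene stay as the last step left them, time stands still between calls to the robot, and variables do not carry over. Pictures are saved under pics/ and viewed, at most 10 in all, crops included, and the job is handed in when it is done.

```bash
mkdir -p pics; cat > h.py <<'E'
import numpy as np,cv2
from plant import r,viewer
from scipy.spatial.transform import Rotation as R
def cal(n):
    c=viewer.get_calibration(n); f=192/np.tan(np.radians(c["fovy"])/2)
    K=np.array([[f,0,c["cx"]],[0,f,c["cy"]],[0,0,1]]); o=np.array(c["orientation"],float)
    M=R.from_rotvec(o).as_matrix() if o.size==3 else o.reshape(3,3)
    return K,np.array(c["D"],float),np.array(c["eye"],float),M
def ray(C,uv):
    K,D,e,M=C
    p=cv2.undistortPoints(np.array(uv,float).reshape(-1,1,2),K,D).reshape(-1,2)
    return np.c_[p,np.ones(len(p))]@M.T
def onz(C,uv,z):
    d=ray(C,uv); return C[2]+d*((z-C[2][2])/d[:,2])[:,None]
def cloud(C,dep):
    h,w=dep.shape; v,u=np.mgrid[:h,:w]
    d=ray(C,np.c_[u.ravel(),v.ravel()])
    return (C[2]+d*dep.reshape(-1,1)).reshape(h,w,3)
def snap(n):
    C=cal(n); p,d=viewer.snapshot(n); np.savez(f"{n}.npz",p=p,d=d,K=C[0],D=C[1],e=C[2],M=C[3]); return C,p,d
def load(n):
    z=np.load(f"{n}.npz"); return (z["K"],z["D"],z["e"],z["M"]),z["p"],z["d"]
E
python3 - <<'E'
from h import *
print(viewer.get_calibration("top"));print(r.state(), r.grip_point_offset)
ims=[]
for n in ("top","scene"):
    C,p,d=snap(n); print(n,C[2]); cv2.imwrite(f"pics/{n}1.png",cv2.resize(p[:,:,::-1],(800,600),interpolation=cv2.INTER_CUBIC))
E
```

```text
{'fovy': 48.93746386428315, 'cx': 253.614964483536, 'cy': 197.2543803784067, 'D': array([-0.11025864,  0.        ,  0.        ,  0.        ,  0.        ]), 'eye': array([ 409.18491668,  -40.66182566, 1024.53471069]), 'orientation': array([-2.15752016,  2.09965502, -0.20226409])}
{'t': 0.0, 'q': array([ 1.08890564e+00,  8.79455729e-02,  1.37225566e+00,  2.34427032e-06,
        1.68364594e+00, -1.03076992e-01]), 'qvel': array([ 5.60718670e-04,  6.95550506e-04, -3.96042507e-04, -3.67617426e-05,
       -2.47504347e-03,  8.44540500e-04]), 'effort': array([ 1.24042715e-03, -3.51866984e+01, -3.13275075e+01,  4.82840392e-05,
        1.05451510e-02,  4.34824827e-06]), 'ee_pos': array([203.12009439, 510.49069626, 198.2436798 ]), 'orientation': array([-0.59136415, -3.08476634,  0.00338924]), 'contact_force': array([-0.15056755,  0.05984476, -0.25139341]), 'torque': array([ 0.00566327,  0.04293805, -0.00653171]), 'grasp_force': 0.0, 'finger_gap': 1.0031692152445117} 18.700000000000003
top [ 409.18491668  -40.66182566 1024.53471069]
scene [1391.01938996  -21.25917257  925.37722419]
```

View pics/top1.png

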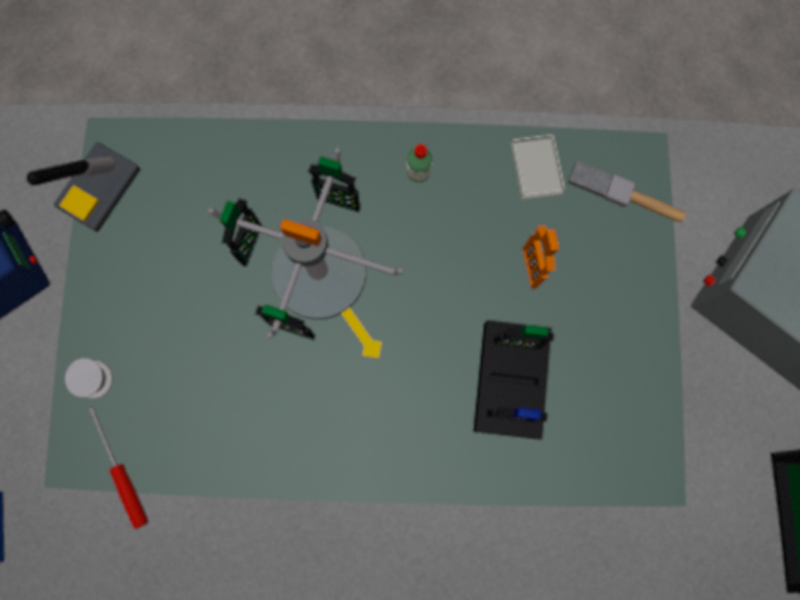

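View pics/scene1.png

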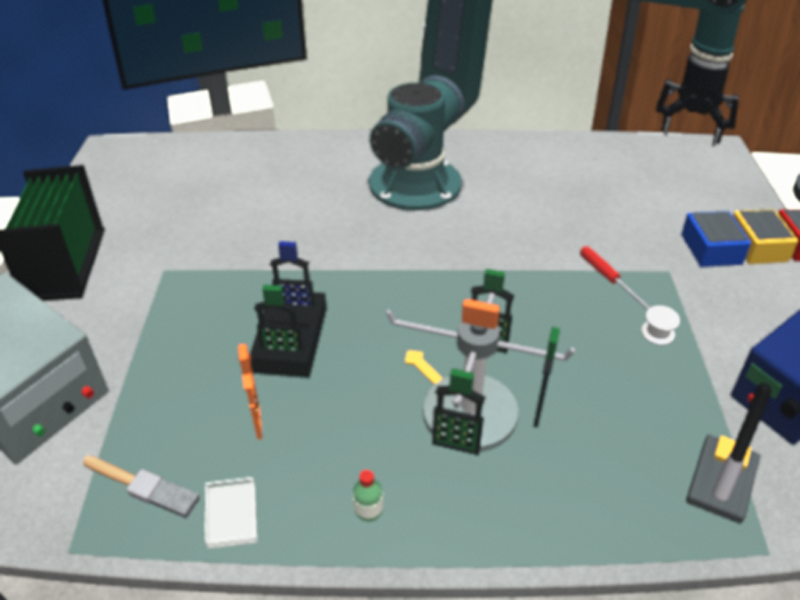

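The top view shows the carousel at about (318,270), its bare hook tip at (398,270), and the pointer tip at (372,350). The green board is in the rack's upper slot (537,332) and the blue one in the lower slot (530,413). The orange decoy lies at (540,255). I'll measure these from the depth cloud.

```bash
python3 - <<'E'
from h import *
for n in ("top","scene"):
    C,p,d=load(n); X=cloud(C,d); hsv=cv2.cvtColor(p,cv2.COLOR_RGB2HSV).astype(int); H,S,V=hsv[...,0],hsv[...,1],hsv[...,2]
    ok=d>0
    def rep(name,m):
        k=cv2.connectedComponentsWithStats(m.astype(np.uint8))
        for i in range(1,k[0]):
            if k[2][i,4]>=12:
                q=X[(k[1]==i)]; c=np.median(q,0); (ctr,sz,a)=cv2.minAreaRect(q[:,:2].astype(np.float32))
                u=np.linalg.svd(q[:,:2]-q[:,:2].mean(0),full_matrices=False)[2][0]
                print(n,name,"px",k[3][i].round(),"n",k[2][i,4],"mean",q.mean(0).round(1),"med z",c[2].round(),"rect",np.round(ctr,1),np.round(sz,1),"dir",np.degrees(np.arctan2(u[1],u[0])).round(1))
    z=X[...,2]
    rep("orange",ok&(H>5)&(H<18)&(S>150)&(V>80)&(z>(230 if n=="top" else 205)))
    rep("yellow",ok&(H>20)&(H<32)&(S>150)&(z<20))
    rep("greenblk",ok&(H>55)&(H<80)&(S>150)&(V>60)&(z>130))
    rep("blueblk",ok&(H>105)&(H<125)&(S>150)&(V>60)&(z>130)&(z<200))
    rep("black35-45",ok&(V<60)&(z>33)&(z<46))
    rep("hub/arms",ok&(z>160)&(z<200)&(S<60))
E
```

```text
top orange px [192. 147.] n 185 mean [650.8  79.3 236.9] med z 237.0 rect [651.7  80.3] [48.6 14.7] dir -106.6
top yellow px [232. 214.] n 264 mean [554.3   7.2   5.8] med z 6.0 rect [554.5  11.6] [87.7 31.3] dir -143.8
top greenblk px [210. 104.] n 62 mean [751.8  49.9 210.8] med z 211.0 rect [752.   49.8] [26.6  9.5] dir -104.7
top greenblk px [145. 135.] n 66 mean [681.1 180.  210.7] med z 211.0 rect [682.  179.9] [ 9.4 27.9] dir 163.4
top greenblk px [175. 199.] n 76 mean [551.1 110.4 209.6] med z 211.0 rect [552.4 114.7] [38.2 10.1] dir -108.9
top greenblk px [343. 211.] n 77 mean [ 543.2 -228.9  172.8] med z 173.0 rect [ 543.  -229.2] [29.7 11. ] dir -96.3
top blueblk px [338. 264.] n 102 mean [ 434.4 -218.8  169.5] med z 172.0 rect [ 434.5 -223.8] [39.2 12.1] dir -95.4
top black35-45 px [ 66. 109.] n 12 mean [804.8 436.1  40.9] med z 43.0 rect [805.  435.1] [ 4.9 14.3] dir 146.6
top black35-45 px [481. 141.] n 17 mean [ 753.1 -618.4   39.3] med z 38.0 rect [ 750.8 -617. ] [ 2.1 28.2] dir 148.6
top black35-45 px [ 13. 154.] n 36 mean [685.6 562.7  39.2] med z 39.0 rect [686.1 5
[... 5934 characters left out ...]
8] dir 96.4
scene hub/arms px [ 19. 147.] n 162 mean [ 382.  -700.   167.1] med z 168.0 rect [ 381.3 -701.8] [ 15.9 115.1] dir -84.6
scene hub/arms px [314. 188.] n 141 mean [557.8 110.2 172.2] med z 173.0 rect [562.1 107.8] [67.3 34.8] dir -105.8
scene hub/arms px [304. 219.] n 869 mean [666.2  76.6 179.3] med z 176.0 rect [675.7  63. ] [242.9  78. ] dir 70.1
scene hub/arms px [361. 226.] n 55 mean [690.4 199.8 179.8] med z 178.0 rect [690.1 195.6] [13.7 30.6] dir -97.5
scene hub/arms px [293. 253.] n 189 mean [759.6  49.7 173.9] med z 173.0 rect [765.8  47.9] [67.  39.2] dir 75.4
scene hub/arms px [488. 250.] n 63 mean [751.  480.1 166.1] med z 166.0 rect [750.7 480.3] [17.4 16.4] dir 37.1
```

```bash
python3 - <<'E'
from h import *
C,p,d=load("top")
# crops: carousel and rack, enlarged
a=cv2.resize(p[90:235,120:270][:,:,::-1],None,fx=4,fy=4,interpolation=cv2.INTER_CUBIC)
cv2.imwrite("pics/car.png",a)
E
```

```text
(no output)
```

View pics/car.png

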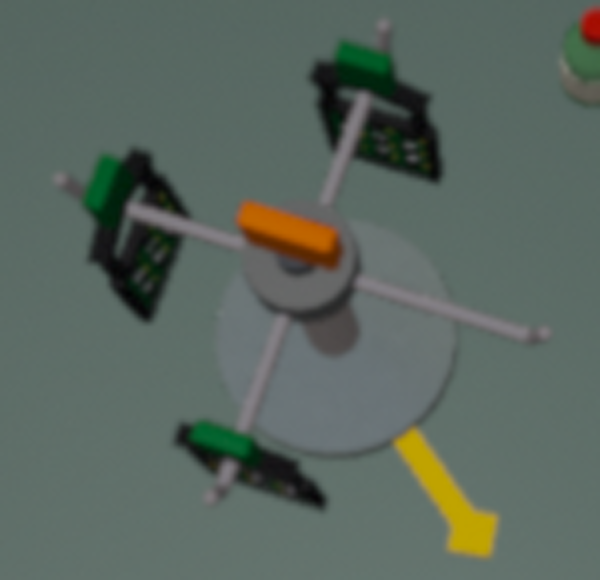

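In the crop, the knob is at (290,232), the bare hook tip at (540,335), and the pointer tip at (490,555). The axis is near (652,80), the hook heading is about −106.6° and the pointer about −143.5°. That means a clockwise turn of roughly 37°. Next I'll write the move helper and work out the hover pose.

```bash
cat >> h.py <<'E'
def go(pos,yaw,s=None):
    """yaw = world heading (deg) of tool y, tool z down. prints shift (mm, current tool axes) and turn (units of 8deg)"""
    s=s or r.state(); T=R.from_rotvec(s["orientation"]); c,q=np.cos(np.radians(yaw)),np.sin(np.radians(yaw))
    y=np.array([c,q,0]);z=np.array([0,0,-1.]); G=R.from_matrix(np.c_[np.cross(y,z),y,z])
    ty=T.as_matrix()[:,1]
    print("t %.1f at"%s["t"],s["ee_pos"].round(1),"toolY %.1f"%np.degrees(np.arctan2(ty[1],ty[0])),"q",s["q"].round(2))
    print(" shift mm",T.inv().apply(np.array(pos)-s["ee_pos"]).round(1)," turn units",(np.degrees((T.inv()*G).as_rotvec())/8).round(2))
    return T
E
python3 -c "
from h import *
s=r.state();p=s['ee_pos']
T=go([p[0],p[1],330],163.4)
for y in(163.4,-16.6): go([652,80,330],y)
"
```

```text
t 0.1 at [203.2 510.6 198.3] toolY 68.3 q [ 1.09  0.09  1.37 -0.    1.68 -0.1 ]
 shift mm [   0.    -0.3 -131.7]  turn units [-1.000e-02 -1.000e-02 -1.189e+01]
t 0.1 at [203.2 510.6 198.3] toolY 68.3 q [ 1.09  0.09  1.37 -0.    1.68 -0.1 ]
 shift mm [-576.2 -234.3 -131.3]  turn units [-1.000e-02 -1.000e-02 -1.189e+01]
t 0.1 at [203.2 510.6 198.3] toolY 68.3 q [ 1.09  0.09  1.37 -0.    1.68 -0.1 ]
 shift mm [-576.2 -234.3 -131.3]  turn units [-1.000e-02  1.000e-02  1.061e+01]
```

```bash
python3 -m crank '[[0,0,-0.044,0,0,0],[0,0,-0.044,0,0,0],[0,0,-0.044,0,0,0],[-0.04,-0.016,0,0,0,0],[-0.04,-0.016,0,0,0,0],[-0.04,-0.016,0,0,0,0],[-0.04,-0.016,0,0,0,0],[-0.04,-0.016,0,0,0,0],[-0.04,-0.016,0,0,0,0],[-0.04,-0.016,0,0,0,0],[-0.04,-0.016,0,0,0,0],[-0.04,-0.016,0,0,0,0]]' 1
python3 -c "
from h import *
go([652,80,330],-16.6)"
```

```text
t: 1.3
ee_pos: [485.5, 242.6, 330.9]
orientation: [-0.591, -3.085, 0.0]
contact_force: [0.6, -0.1, 0.5]
finger_gap: 1.0
grasp_force: 0.0
t 1.3 at [485.5 242.6 330.9] toolY 68.3 q [ 0.36  0.08  1.12  0.    1.94 -0.83]
 shift mm [-214.8  -89.5    0.7]  turn units [-1.000e-02 -0.000e+00  1.061e+01]
```

```bash
python3 -m crank '[[-0.043,-0.018,0,0,0,0],[-0.043,-0.018,0,0,0,0],[-0.043,-0.018,0,0,0,0],[-0.043,-0.018,0,0,0,0],[-0.043,-0.018,0,0,0,0],[0,0,0,0,0,1],[0,0,0,0,0,1],[0,0,0,0,0,1],[0,0,0,0,0,1],[0,0,0,0,0,1],[0,0,0,0,0,1],[0,0,0,0,0,1]]' 0.2
python3 -m crank '[[0,0,0,0,0,1],[0,0,0,0,0,1],[0,0,0,0,0,1],[0,0,0,0,0,0.6],[0,0,0,0,0,0],[0,0,0,0,0,0]]'
python3 - <<'E'
from h import *
go([652,80,201],-16.6)
C,p,d=snap("wrist"); cv2.imwrite("pics/w1.png",cv2.resize(p[:,:,::-1],(800,600),interpolation=cv2.INTER_CUBIC))
C2,_,_=snap("top")
X=cloud(C,d); hsv=cv2.cvtColor(p,cv2.COLOR_RGB2HSV).astype(int); H,S,V=hsv[...,0],hsv[...,1],hsv[...,2]
m=(d>0)&(H>5)&(H<18)&(S>150)&(X[...,2]>228)
q=X[m]; print(m.sum(),q.mean(0) if len(q) else 0, cv2.minAreaRect(q[:,:2].astype(np.float32)) if len(q) else 0)
m=(d>0)&(H>20)&(H<32)&(S>150)&(X[...,2]<20); q=X[m]; print("yellow",m.sum(),q.mean(0),cv2.minAreaRect(q[:,:2].astype(np.float32)))
E
```

```text
t: 2.5
ee_pos: [651.0, 80.9, 330.5]
orientation: [-1.977, -2.44, 0.002]
contact_force: [-0.6, 0.2, -0.3]
finger_gap: 0.596
grasp_force: 0.0
t: 3.1
ee_pos: [651.1, 81.0, 330.8]
orientation: [-2.515, -1.882, 0.001]
contact_force: [0.8, 0.7, 0.3]
finger_gap: 0.6
grasp_force: 0.0
t 3.1 at [651.1  81.  330.8] toolY -16.4 q [0.04 0.36 0.79 0.   2.   0.32]
 shift mm [ -0.6   1.3 129.8]  turn units [-0.01  0.    0.02]
731 [654.12544467  84.25036109 245.38768069] ((661.4768676757812, 80.10254669189453), (48.0825080871582, 30.494998931884766), 73.42105102539062)
yellow 447 [554.20698444   9.11397973   7.01604705] ((554.1248168945312, 13.331588745117188), (87.81527709960938, 32.15262985229492), 44.07075500488281)
```

View pics/w1.png

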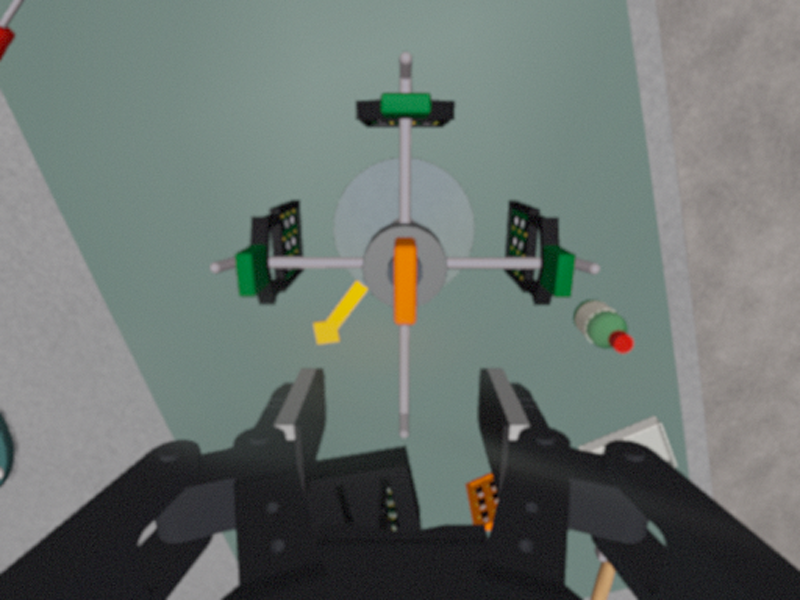

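The wrist picture shows the knob at (405,280), lined up between the fingers with the bare hook running straight below it to (405,435). The pointer tip is near (325,335). I'll refine the pointer heading and axis while descending onto the knob.

```bash
python3 - <<'E'
from h import *
for n in ("top","wrist"):
    C,p,d=load(n); hsv=cv2.cvtColor(p,cv2.COLOR_RGB2HSV).astype(int); H,S,V=hsv[...,0],hsv[...,1],hsv[...,2]
    X=cloud(C,d); v,u=np.where((H>18)&(H<34)&(S>120)&(X[...,2]<20)&(np.hypot(X[...,0]-652,X[...,1]-80)<190)&(np.hypot(X[...,0]-652,X[...,1]-80)>80))
    P=onz(C,np.c_[u,v],6)[:,:2]; c=P.mean(0); w=np.linalg.svd(P-c,full_matrices=False)[2][0]; w*=np.sign(w@[-1,-1])
    t=(P-c)@w; tip=P[t>np.quantile(t,.97)].mean(0)
    o=np.array([652,80.]); off=o-c; perp=off@[-w[1],w[0]]
    print(n,len(P),"c",c.round(1),"svd",np.degrees(np.arctan2(w[1],w[0])).round(2),"axis->c",np.degrees(np.arctan2(*(c-o)[::-1])).round(2),"tip",tip.round(1),np.degrees(np.arctan2(*(tip-o)[::-1])).round(2),"axis off line",perp.round(1))
    # knob top face, plane z=238; disc points
    v,u=np.where((H>5)&(H<18)&(S>150)&(X[...,2]>228)&(V>np.percentile(V[(H>5)&(H<18)&(S>150)&(X[...,2]>228)],30)))
    print(" knob",onz(C,np.c_[u,v],238)[:,:2].mean(0).round(1))
    m=(abs(X[...,2]-22)<4)&(np.hypot(X[...,0]-652,X[...,1]-80)<85); q=X[m][:,:2]
    (cc,rr)=cv2.minEnclosingCircle(q.astype(np.float32)); print(" disc",np.round(cc,1),round(rr,1))
E
python3 -m crank '[[0,0.001,0.04,0,0,0],[0,0,0.04,0,0,0],[0,0,0.03,0,0,0],[0,0,0.017,0,0,0],[0,0,0,0,0,0],[0,0,0,0,0,0]]'
```

```text
top 263 c [551.8   5.4] svd -143.55 axis->c -143.33 tip [522.3 -16.2] -143.42 axis off line -0.5
 knob [646.   32.3]
 disc [648.9  71.6] 72.3
wrist 468 c [552.3   7.5] svd -143.35 axis->c -143.99 tip [522.9 -14.1] -143.9 axis off line 1.4
 knob [653.2  83. ]
 disc [652.5  81.9] 73.8
t: 3.8
ee_pos: [652.1, 80.7, 204.8]
orientation: [-2.517, -1.88, -0.0]
contact_force: [-0.3, -0.1, 0.5]
finger_gap: 0.602
grasp_force: 0.0
```

```bash
python3 -m crank '[[0,0,0,0,0,0],[0,0,0,0,0,0],[0,0,0,0,0,0],[0,0,0,0,0,0],[0,0,0,0,0,0],[0,0,0,0,0,0],[0,0,0,0,0,0],[0,0,0,0,0,0]]' -1 40
python3 -c "
from h import *
go([652,80.7,205],-53.45)"
```

```text
t: 4.6
ee_pos: [652.5, 80.8, 206.2]
orientation: [2.516, 1.879, 0.004]
contact_force: [-0.9, -0.0, 5.4]
finger_gap: 0.001
grasp_force: 2.8
t 4.6 at [652.5  80.8 206.2] toolY -16.5 q [0.04 0.33 1.07 0.   1.74 0.32]
 shift mm [-0.2 -0.5  1.2]  turn units [ 0.02 -0.01  4.62]
```

```bash
python3 - <<'E'
from h import *
C,p,d=snap("wrist"); C2,p2,d2=snap("scene")
a=cv2.resize(p[:,:,::-1],(500,375)); b=cv2.resize(p2[130:300,240:400][:,:,::-1],(353,375),interpolation=cv2.INTER_CUBIC)
cv2.imwrite("pics/g1.png",cv2.resize(np.hstack([a,b]),(800,352)))
print(r.state()["finger_gap"],r.state()["grasp_force"])
E
```

```text
0.002514929793205677 2.7822098694741726
```

View pics/g1.png

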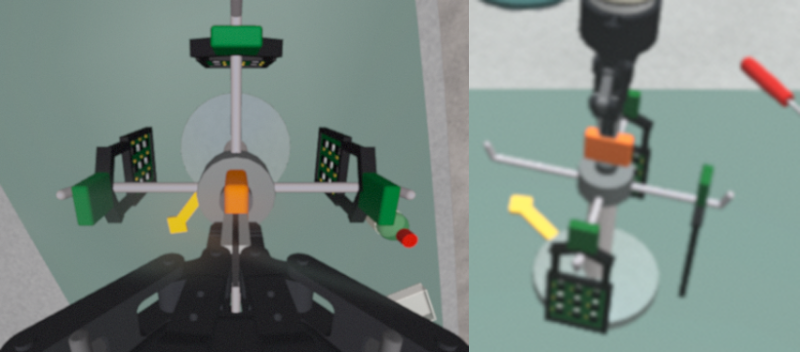

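The wrist view shows the fingers shut at (235,235), with only the far half of the knob visible at (235,190). The scene view shows them ending behind the knob, not around it. I'll use the scene depth to find where the fingertips really are.

```bash
python3 - <<'E'
from h import *
C,p,d=load("scene"); X=cloud(C,d); hsv=cv2.cvtColor(p,cv2.COLOR_RGB2HSV).astype(int);H,S,V=hsv[...,0],hsv[...,1],hsv[...,2]
m=(H>3)&(H<20)&(S>120)&(np.hypot(X[...,0]-652,X[...,1]-80)<80); v,u=np.where(m); print("orange px",u.min(),u.max(),v.min(),v.max(), X[m].min(0).round(),X[m].max(0).round(),X[m].mean(0).round())
for vv in range(v.min()-40,v.max()+6,3):
    print(vv,[tuple(int(a) for a in X[vv,uu]) +(int(H[vv,uu]),int(V[vv,uu])) for uu in (298,303,307,311)])
Cw,pw,dw=load("wrist"); Xw=cloud(Cw,dw)
h=cv2.cvtColor(pw,cv2.COLOR_RGB2HSV).astype(int); m=(h[...,0]>3)&(h[...,0]<20)&(h[...,1]>120)&(np.hypot(Xw[...,0]-652,Xw[...,1]-80)<60)
print("wrist orange",m.sum(),Xw[m].min(0).round(),Xw[m].max(0).round(),Xw[m].mean(0).round(), Cw[2])
for vv in range(190,300,8): print(vv,Xw[vv,257].round(),dw[vv,257].round())
E
```

```text
orange px 296 318 192 209 [643.  58. 205.] [667. 106. 248.] [659.  81. 226.]
152 [(675, 52, 371, 80, 97), (682, 61, 376, 98, 44), (685, 68, 378, 98, 47), (688, 75, 380, 98, 46)]
155 [(209, 101, -2, 83, 198), (684, 61, 370, 98, 47), (686, 69, 372, 105, 46), (691, 76, 376, 105, 45)]
158 [(228, 100, 0, 83, 191), (683, 62, 362, 102, 54), (688, 69, 366, 90, 45), (687, 77, 365, 98, 47)]
161 [(244, 99, 1, 75, 185), (684, 62, 355, 100, 49), (688, 69, 359, 90, 48), (690, 77, 360, 105, 50)]
164 [(260, 98, 2, 80, 183), (690, 62, 353, 98, 53), (687, 70, 351, 102, 99), (690, 77, 353, 100, 56)]
167 [(269, 98, -2, 75, 199), (689, 62, 345, 90, 58), (689, 70, 345, 98, 120), (692, 77, 347, 105, 50)]
170 [(283, 97, -2, 83, 198), (684, 64, 333, 98, 76), (693, 70, 341, 105, 124), (688, 79, 337, 90, 44)]
173 [(300, 96, 0, 81, 169), (698, 62, 337, 105, 102), (697, 70, 336, 108, 116), (676, 81, 319, 105, 49)]
176 [(700, 53, 331, 84, 131), (703, 62, 334, 102, 132), (698, 71, 330, 105, 108), (669, 82, 305, 98, 74)]
179 [(705, 53, 328, 85, 88), (709, 62, 331, 100, 123), (708, 70, 330, 103, 95), (667, 83, 295, 
[... 924 characters left out ...]
, 156)]
209 [(647, 64, 190, 94, 163), (658, 74, 200, 75, 97), (662, 82, 205, 9, 120), (664, 90, 206, 8, 134)]
212 [(656, 64, 190, 86, 165), (665, 74, 198, 90, 75), (661, 83, 194, 90, 69), (656, 92, 190, 94, 131)]
wrist orange 1179 [647.  86. 194.] [666. 107. 244.] [658. 100. 233.] [673.08577143 153.06082635 381.58127654]
190 [660. 106. 217.] 171.0
198 [659. 105. 231.] 159.0
206 [659. 104. 239.] 152.0
214 [658. 100. 239.] 152.0
222 [657.  96. 239.] 154.0
230 [655.  91. 239.] 156.0
238 [655.  92. 250.] 145.0
246 [655.  91. 258.] 137.0
254 [655.  92. 266.] 130.0
262 [655.  92. 273.] 122.0
270 [655.  91. 277.] 119.0
278 [654.  87. 277.] 120.0
286 [653.  83. 276.] 122.0
294 [652.  80. 277.] 122.0
```

The fingertips appear to be resting on top of the knob at about z 240, while the state reports z 206. I'll raise the tool and measure the real tip against the reported TCP with the fingers shut in free air.

```bash
python3 -m crank '[[0,0,-0.04,0,0,0],[0,0,-0.04,0,0,0],[0,0,0,0,0,0],[0,0,0,0,0,0],[0,0,0,0,0,0]]' -1
python3 - <<'E'
from h import *
print(r.state()["ee_pos"],r.state()["q"],viewer.get_calibration("wrist")["eye"])
for n in ("scene","wrist"):
    C,p,d=snap(n); X=cloud(C,d); V=p.max(2)
    m=(V<130)&(abs(X[...,0]-652)<45)&(abs(X[...,1]-80)<40)&(X[...,2]>243)&(X[...,2]<420)
    for z in range(245,345,8):
        k=m&(abs(X[...,2]-z)<4)
        if k.sum(): print(n,z,k.sum(),X[k].mean(0).round(),X[k].min(0).round(),X[k].max(0).round())
C,p,d=load("scene"); a=cv2.resize(p[90:230,230:390][:,:,::-1],None,fx=4,fy=4,interpolation=cv2.INTER_CUBIC); cv2.imwrite("pics/g2.png",a)
E
```

```text
t: 5.2
ee_pos: [651.7, 80.6, 282.6]
orientation: [-2.516, -1.879, 0.004]
contact_force: [0.4, 0.1, -0.9]
finger_gap: 0.0
grasp_force: 0.0
[651.6733847   80.64663838 282.56335059] [3.67921210e-02 3.38943816e-01 9.08740247e-01 6.22136167e-05
 1.89671245e+00 3.24908241e-01] [673.19646164 152.97524235 457.7870462 ]
scene 317 3 [658.  80. 317.] [656.  73. 315.] [660.  85. 321.]
scene 325 27 [662.  79. 326.] [655.  70. 321.] [666.  88. 329.]
scene 333 29 [663.  78. 333.] [655.  70. 329.] [668.  88. 336.]
scene 341 34 [663.  79. 341.] [656.  69. 337.] [667.  89. 345.]
wrist 317 51 [654.  91. 320.] [648.  89. 318.] [660.  93. 321.]
wrist 325 367 [654.  89. 325.] [640.  83. 321.] [666.  93. 329.]
wrist 333 461 [654.  89. 333.] [640.  83. 329.] [666.  93. 337.]
wrist 341 532 [654.  90. 341.] [640.  84. 337.] [666.  93. 345.]
```

View pics/g2.png

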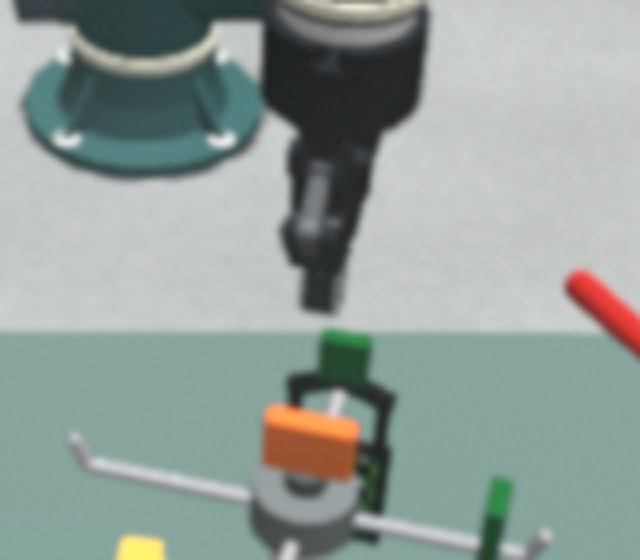

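The crop shows the shut fingertips at (320,310), well clear above the knob at (312,440). Both cameras put them at z≈318 against a reported 282.6. Resting on the 238 mm knob top gave 206 reported. So the true tip is about 32–35 mm higher than reported, while x and y agree. I'll use reported z = true z − 33 from now on, and go back down to reported 171.

```bash
python3 -m crank '[[0,0,0,0,0,0],[0,0,0,0,0,0],[0,0,0,0,0,0],[0,0,0,0,0,0],[0,0,0.03,0,0,0],[0,0,0.03,0,0,0],[0,0,0.03,0,0,0],[0,0,0.022,0,0,0],[0,0,0,0,0,0],[0,0,0,0,0,0]]' 0.2
python3 -m crank '[[0,0,0,0,0,0],[0,0,0,0,0,0],[0,0,0,0,0,0],[0,0,0,0,0,0],[0,0,0,0,0,0],[0,0,0,0,0,0],[0,0,0,0,0,0],[0,0,0,0,0,0]]' -1 40
python3 -c "
from h import *
go([652,80.7,171],-53.45)"
```

```text
t: 6.3
ee_pos: [652.1, 80.7, 172.7]
orientation: [-2.517, -1.879, 0.0]
contact_force: [-0.7, -0.6, 0.8]
finger_gap: 0.598
grasp_force: 0.0
t: 7.1
ee_pos: [653.2, 80.7, 174.7]
orientation: [2.516, 1.878, 0.006]
contact_force: [1.8, 0.5, 4.9]
finger_gap: 0.157
grasp_force: 42.6
t 7.1 at [653.2  80.7 174.7] toolY -16.5 q [0.04 0.33 1.13 0.   1.68 0.32]
 shift mm [-0.3 -1.1  3.7]  turn units [ 0.02 -0.02  4.62]
```

```bash
python3 -m crank '[[0,0,0,0,0,0.5],[0,0,0,0,0,0.6],[0,0,0,0,0,0.6],[0,0,0,0,0,0.6],[0,0,0,0,0,0.6],[0,0,0,0,0,0.6],[0,0,0,0,0,0.6],[0,0,0,0,0,0.52],[0,0,0,0,0,0],[0,0,0,0,0,0],[0,0,0,0,0,0]]'
python3 - <<'E'
from h import *
go([652,80.7,171],-53.45)
C,p,d=snap("top"); X=cloud(C,d); z=X[...,2]; rr=np.hypot(X[...,0]-652,X[...,1]-80.7); a=np.degrees(np.arctan2(X[...,1]-80.7,X[...,0]-652))
m=(z>160)&(z<195)&(rr>60)&(rr<140)&(abs(a+143.4)<25); q=X[m]; w=np.linalg.svd(q[:,:2]-q[:,:2].mean(0),full_matrices=False)[2][0]
print(m.sum(),"hook heading",a[m].mean(),"svd",np.degrees(np.arctan2(w[1],w[0])),q.mean(0))
E
```

```text
t: 8.2
ee_pos: [652.6, 81.0, 174.7]
orientation: [2.983, 0.984, 0.005]
contact_force: [-0.2, 0.5, 5.0]
finger_gap: 0.153
grasp_force: 42.7
t 8.2 at [652.6  81.  174.7] toolY -53.5 q [0.04 0.33 1.13 0.   1.68 0.97]
 shift mm [-0.7 -0.1  3.7]  turn units [ 0.01 -0.02 -0.  ]
137 hook heading -143.5422109256133 svd -143.5752993865892 [573.4915253   22.69607587 174.93024902]
```

The hook heading is −143.55° against a pointer heading of about −143.45°, so they are aligned. I'll release and lift.

```bash
python3 -m crank '[[0,0,0,0,0,0],[0,0,0,0,0,0],[0,0,0,0,0,0],[0,0,0,0,0,0],[0,0,-0.02,0,0,0],[0,0,-0.04,0,0,0],[0,0,-0.04,0,0,0],[0,0,0,0,0,0]]' 0.2
python3 - <<'E'
from h import *
go([544,-227.5,275],-6.3)
E
```

```text
t: 9.05
ee_pos: [654.3, 80.7, 280.7]
orientation: [2.98, 0.984, 0.021]
contact_force: [0.2, 0.3, 0.5]
finger_gap: 0.604
grasp_force: 0.0
t 9.1 at [654.3  80.7 280.7] toolY -53.5 q [0.04 0.33 0.92 0.   1.87 0.97]
 shift mm [-272.2  182.     4. ]  turn units [ 0.08 -0.05 -5.9 ]
```

```bash
python3 -m crank '[[-0.034,0.0228,0,0,0,0],[-0.034,0.0228,0,0,0,0],[-0.034,0.0228,0,0,0,0],[-0.034,0.0228,0,0,0,0],[-0.034,0.0228,0,0,0,0],[-0.034,0.0228,0,0,0,0],[-0.034,0.0228,0,0,0,0],[-0.034,0.0228,0,0,0,0],[0,0,0,0,0,-1],[0,0,0,0,0,-1],[0,0,0,0,0,-1],[0,0,0,0,0,-1]]'
python3 -m crank '[[0,0,0,0,0,-1],[0,0,0,0,0,-0.9],[0,0,0,0,0,0],[0,0,0,0,0,0]]'
python3 - <<'E'
from h import *
go([544,-227.5,135],-6.3)
Cw,p,d=snap("wrist"); Ct,pt,dt=snap("top")
def blk(C,p,d):
    X=cloud(C,d); hsv=cv2.cvtColor(p,cv2.COLOR_RGB2HSV).astype(int); H,S,V=hsv[...,0],hsv[...,1],hsv[...,2]
    m=(d>0)&(H>55)&(H<80)&(S>120)&(abs(X[...,2]-173)<4)&(np.hypot(X[...,0]-544,X[...,1]+228)<50)
    q=X[m][:,:2]
    if len(q): print("block",m.sum(),q.mean(0).round(1),X[m][:,2].mean().round(1),cv2.minAreaRect(q.astype(np.float32)))
blk(Cw,p,d);blk(Ct,pt,dt)
X=cloud(Ct,dt); z=X[...,2]; rr=np.hypot(X[...,0]-652,X[...,1]-80.7); a=np.degrees(np.arctan2(X[...,1]-80.7,X[...,0]-652))
m=(z>160)&(z<195)&(rr>60)&(rr<140)&(abs(a+143.4)<25); q=X[m]; w=np.linalg.svd(q[:,:2]-q[:,:2].mean(0),full_matrices=False)[2][0]
print(m.sum(),"hook heading",a[m].mean(),"svd",np.degrees(np.arctan2(w[1],w[0])))
hsv=cv2.cvtColor(pt,cv2.COLOR_RGB2HSV).astype(int); m=(hsv[...,0]>5)&(hsv[...,0]<18)&(hsv[...,1]>150)&(z>234)&(rr<45); q=X[m][:,:2]; print("knob",q.mean(0),cv2.minAreaRect(q.astype(np.float32)))
cv2.imwrite("pics/w2.png",cv2.resize(p[:,:,::-1],(640,480),interpolation=cv2.INTER_CUBIC))
E
```

```text
t: 10.25
ee_pos: [541.8, -228.0, 271.4]
orientation: [-2.591, -1.775, 0.001]
contact_force: [0.2, -0.4, 0.1]
finger_gap: 0.599
grasp_force: 0.0
t: 10.65
ee_pos: [542.0, -227.7, 271.8]
orientation: [-2.342, -2.093, 0.0]
contact_force: [-0.7, 0.0, 0.2]
finger_gap: 0.602
grasp_force: 0.0
t 10.7 at [ 542.  -227.7  271.8] toolY -6.4 q [-0.49  0.17  1.13  0.    1.84 -0.38]
 shift mm [  0.4   2.1 136.8]  turn units [-0.01 -0.   -0.01]
block 370 [ 544.1 -226.2] 173.6 ((543.6995239257812, -227.26988220214844), (29.742830276489258, 11.484393119812012), 83.94978332519531)
136 hook heading -143.54902837487705 svd -143.69628927810805
knob [650.92251094  79.6772519 ] ((651.6361083984375, 80.37059020996094), (48.680015563964844, 13.81141185760498), 36.15420913696289)
```

View pics/w2.png

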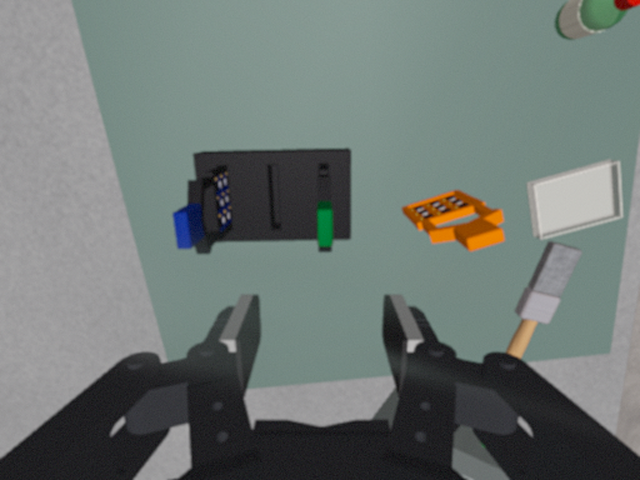

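In the wrist view, the rack's green block is at (325,225), the blue block at (187,227), and the orange decoy at (455,215). The other green boards are the three fixed on the carousel. Only (325,225) is a loose green board standing in an outer rack slot, so that is the one. I'll descend and grip the top block high, to keep the fingers clear of the hook tip later.

```bash
python3 -m crank '[[0.0012,0.0017,0.04,0,0,-0.04],[0,0,0.04,0,0,0],[0,0,0.04,0,0,0],[0,0,0.02,0,0,0],[0,0,0.016,0,0,0],[0,0,0,0,0,0],[0,0,0,0,0,0]]'
python3 -m crank '[[0,0,0,0,0,0],[0,0,0,0,0,0],[0,0,0,0,0,0],[0,0,0,0,0,0],[0,0,0,0,0,0],[0,0,0,0,0,0],[0,0,0,0,0,0],[0,0,0,0,0,0]]' -1 60
python3 -c "
from h import *
go([543.8,-226.7,240],36.45)"
```

```text
t: 11.45
ee_pos: [544.0, -226.8, 116.6]
orientation: [-2.334, -2.102, -0.0]
contact_force: [-0.4, 0.2, 0.8]
finger_gap: 0.6
grasp_force: 0.0
t: 12.25
ee_pos: [544.7, -227.2, 118.0]
orientation: [2.332, 2.101, 0.002]
contact_force: [0.0, -1.5, 5.6]
finger_gap: 0.124
grasp_force: 60.9
t 12.2 at [ 544.7 -227.2  118. ] toolY -5.9 q [-0.49  0.2   1.4   0.    1.53 -0.39]
 shift mm [   0.3   -0.6 -122. ]  turn units [ 0.02  0.01 -5.3 ]
```

```bash
python3 -m crank '[[0,0,-0.01,0,0,0],[0,0,-0.015,0,0,0],[0,0,-0.02,0,0,0],[0,0,-0.025,0,0,0],[0,0,-0.025,0,0,0],[0,0,-0.025,0,0,0],[0,0,0,0,0,0],[0,0,0,0,0,0]]'
python3 -c "
from h import *
a=np.radians(-143.5);u=np.array([np.cos(a),np.sin(a)]);ax=np.array([652.3,80.7])
for rad in(180,104): print(rad,(ax+rad*u).round(1))
go([*(ax+180*u),179+6],36.5)"
```

```text
t: 13.05
ee_pos: [543.8, -226.8, 236.7]
orientation: [2.333, 2.103, 0.0]
contact_force: [-0.0, 0.1, -1.7]
finger_gap: 0.126
grasp_force: 60.1
180 [507.6 -26.4]
104 [568.7  18.8]
t 13.1 at [ 543.8 -226.8  236.7] toolY -6.0 q [-0.49  0.17  1.2  -0.    1.77 -0.39]
 shift mm [195.6 -56.8  51.6]  turn units [ 0.    0.   -5.31]
```

```bash
python3 -m crank '[[0.0391,-0.0114,0,0,0,0],[0.0391,-0.0114,0,0,0,0],[0.0391,-0.0114,0,0,0,0],[0.0391,-0.0114,0,0,0,0],[0.0391,-0.0114,0,0,0,0],[0,0,0.018,0,0,-0.885],[0,0,0.018,0,0,-0.885],[0,0,0.0177,0,0,-0.885],[0,0,0,0,0,-0.885],[0,0,0,0,0,-0.885],[0,0,0,0,0,-0.885],[0,0,0,0,0,0]]'
python3 - <<'E'
from h import *
a=np.radians(-143.5);u=np.array([np.cos(a),np.sin(a)]);ax=np.array([652.3,80.7])
go([*(ax+180*u),183],36.5); go([*(ax+104*u),183],36.5)
C,p,d=snap("scene"); Ct,pt,dt=snap("top")
A=cv2.resize(p[100:300,180:380][:,:,::-1],(480,480),interpolation=cv2.INTER_CUBIC)
B=cv2.resize(pt[120:270,150:250][:,:,::-1],(320,480),interpolation=cv2.INTER_CUBIC)
cv2.imwrite("pics/h1.png",np.hstack([A,B]))
E
```

```text
t: 14.25
ee_pos: [506.0, -26.2, 180.3]
orientation: [-1.411, -2.802, 0.002]
contact_force: [0.0, 0.2, -1.8]
finger_gap: 0.126
grasp_force: 60.1
t 14.2 at [506.  -26.2 180.3] toolY 36.5 q [-0.16 -0.    1.5   0.    1.65 -0.8 ]
 shift mm [-1.   1.2 -2.7]  turn units [-0.02 -0.02  0.  ]
t 14.2 at [506.  -26.2 180.3] toolY 36.5 q [-0.16 -0.    1.5   0.    1.65 -0.8 ]
 shift mm [-1.1 77.2 -3. ]  turn units [-0.02 -0.02  0.  ]
```

View pics/h1.png

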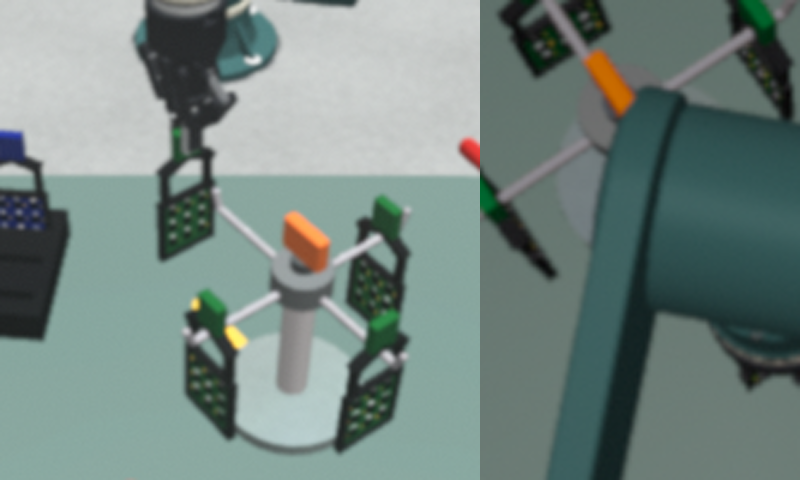

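The scene crop shows the green board upright at (187,200), just outside the bare hook's tip at (215,190) and square to it. The blue board is still in the rack. I'll thread inward along the hook.

```bash
python3 -m crank '[[-0.0011,0.002,-0.003,0,0,0],[0,0.01,0,0,0,0],[0,0.01,0,0,0,0],[0,0.01,0,0,0,0],[0,0.01,0,0,0,0],[0,0.01,0,0,0,0],[0,0.01,0,0,0,0],[0,0.01,0,0,0,0],[0,0.005,0,0,0,0],[0,0,0,0,0,0],[0,0,0,0,0,0]]'
python3 - <<'E'
from h import *
a=np.radians(-143.5);u=np.array([np.cos(a),np.sin(a)]);ax=np.array([652.3,80.7])
go([*(ax+104*u),160],36.5)
C,p,d=snap("scene"); X=cloud(C,d)
A=cv2.resize(p[120:240,200:320][:,:,::-1],(560,560),interpolation=cv2.INTER_CUBIC)
cv2.imwrite("pics/h2.png",A)
E
```

```text
t: 15.45
ee_pos: [569.9, 18.5, 185.6]
orientation: [-1.413, -2.806, 0.0]
contact_force: [0.6, 0.1, -0.9]
finger_gap: 0.127
grasp_force: 60.1
t 15.4 at [569.9  18.5 185.6] toolY 36.5 q [-0.07  0.14  1.34 -0.    1.66 -0.7 ]
 shift mm [ 1.  -0.7 25.6]  turn units [-0. -0.  0.]
```

View pics/h2.png

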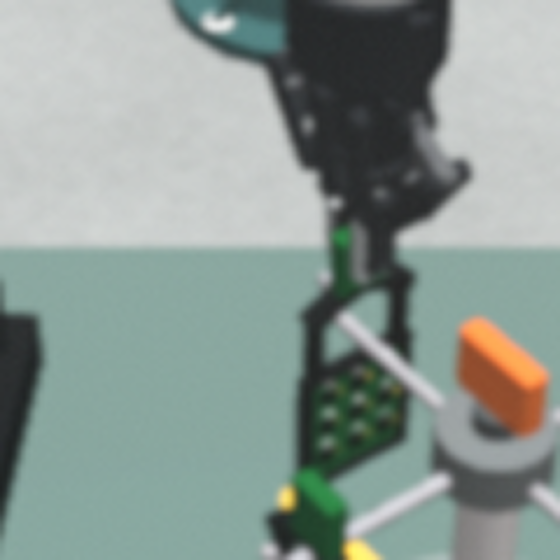

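The crop shows the hook arm passing through the eye at (345,320), with the tip outside at (325,275). I'll lower onto the seat, watching the force.

```bash
python3 -m crank '[[0.001,0,0.006,0,0,0],[0,0,0.006,0,0,0],[0,0,0.006,0,0,0],[0,0,0.005,0,0,0],[0,0,0,0,0,0],[0,0,0,0,0,0]]'
python3 -m crank '[[0,0,0.0025,0,0,0],[0,0,0,0,0,0],[0,0,0,0,0,0]]'
python3 -m crank '[[0,0,0.0025,0,0,0],[0,0,0,0,0,0],[0,0,0,0,0,0]]'
```

```text
t: 16.1
ee_pos: [569.3, 19.3, 162.5]
orientation: [-1.413, -2.805, 0.0]
contact_force: [-1.4, -0.7, -0.4]
finger_gap: 0.126
grasp_force: 60.1
t: 16.4
ee_pos: [569.5, 19.3, 160.3]
orientation: [1.413, 2.806, 0.0]
contact_force: [-0.2, 1.0, -0.8]
finger_gap: 0.126
grasp_force: 60.1
t: 16.7
ee_pos: [569.3, 19.3, 157.6]
orientation: [-1.413, -2.806, 0.0]
contact_force: [-0.3, -0.5, -1.7]
finger_gap: 0.128
grasp_force: 60.1
```

```bash
python3 -m crank '[[0,0,0.002,0,0,0],[0,0,0,0,0,0],[0,0,0,0,0,0]]'
python3 -m crank '[[0,0,0.002,0,0,0],[0,0,0,0,0,0],[0,0,0,0,0,0]]'
```

```text
t: 17.0
ee_pos: [569.7, 19.3, 156.4]
orientation: [1.413, 2.805, 0.001]
contact_force: [-0.6, -0.4, 4.2]
finger_gap: 0.127
grasp_force: 60.6
t: 17.3
ee_pos: [570.0, 19.1, 156.3]
orientation: [1.412, 2.803, 0.001]
contact_force: [-1.1, -0.3, 8.4]
finger_gap: 0.127
grasp_force: 61.6
```

Contact came at 156.4, as expected. I'll relieve the press, open only slightly so the outer finger clears the hook tip, then lift straight up.

```bash
python3 -m crank '[[0,0,-0.002,0,0,0],[0,0,0,0,0,0],[0,0,0,0,0,0],[0,0,0,0,0,0]]'
python3 -m crank '[[0,0,0,0,0,0],[0,0,0,0,0,0],[0,0,0,0,0,0],[0,0,0,0,0,0],[0,0,0,0,0,0]]' -0.6
python3 -m crank '[[0,0,-0.004,0,0,0],[0,0,-0.004,0,0,0],[0,0,0,0,0,0]]'
```

```text
t: 17.7
ee_pos: [569.7, 19.3, 156.3]
orientation: [1.413, 2.805, 0.001]
contact_force: [-0.6, -0.1, 4.4]
finger_gap: 0.126
grasp_force: 60.9
t: 18.2
ee_pos: [569.3, 19.4, 155.3]
orientation: [-1.413, -2.805, 0.0]
contact_force: [-0.1, -0.8, -0.9]
finger_gap: 0.201
grasp_force: 0.0
t: 18.5
ee_pos: [570.0, 19.3, 164.9]
orientation: [1.412, 2.804, 0.001]
contact_force: [-0.9, -0.5, -0.6]
finger_gap: 0.202
grasp_force: 0.0
```

```bash
python3 -m crank '[[0,0,-0.005,0,0,0],[0,0,-0.008,0,0,0],[0,0,-0.01,0,0,0],[0,0,-0.02,0,0,0],[0,0,-0.04,0,0,0],[0,0,-0.04,0,0,0],[0,-0.04,0,0,0,0],[0,-0.04,0,0,0,0],[0,-0.04,0,0,0,0],[0,-0.04,0,0,0,0],[0,-0.04,0,0,0,0],[0,0,0,0,0,0]]'
python3 -m crank '[[0,-0.03,0,0,0,0],[0,0,0,0,0,0],[0,0,0,0,0,0],[0,0,0,0,0,0],[0,0,0,0,0,0],[0,0,0,0,0,0],[0,0,0,0,0,0],[0,0,0,0,0,0],[0,0,0,0,0,0],[0,0,0,0,0,0]]'
python3 - <<'E'
from h import *
for k in range(2):
    C,p,d=snap("top"); X=cloud(C,d); z=X[...,2]; hsv=cv2.cvtColor(p,cv2.COLOR_RGB2HSV).astype(int);H,S=hsv[...,0],hsv[...,1]
    rr=np.hypot(X[...,0]-652.3,X[...,1]-80.7); a=np.degrees(np.arctan2(X[...,1]-80.7,X[...,0]-652.3))
    m=(z>160)&(z<180)&(rr>45)&(rr<90)&(abs(a+143.4)<25); w=np.linalg.svd(X[m][:,:2]-X[m][:,:2].mean(0),full_matrices=False)[2][0]
    print("hook",m.sum(),a[m].mean(),np.degrees(np.arctan2(w[1],w[0])))
    m=(H>5)&(H<18)&(S>150)&(z>234)&(rr<45); print("knob",cv2.minAreaRect(X[m][:,:2].astype(np.float32)))
    m=(H>55)&(H<80)&(S>120)&(abs(z-211)<6)&(abs(a+143.4)<30)&(rr>70); q=X[m]; print("block",m.sum(),q.mean(0).round(1),cv2.minAreaRect(q[:,:2].astype(np.float32)), rr[m].mean(),a[m].mean())
C,ps,d=snap("scene")
A=cv2.resize(ps[120:300,150:350][:,:,::-1],(500,450),interpolation=cv2.INTER_CUBIC); B=cv2.resize(p[120:270,150:250][:,:,::-1],(300,450),interpolation=cv2.INTER_CUBIC)
cv2.imwrite("pics/end.png",np.hstack([A,B]))
E
```

```text
t: 19.7
ee_pos: [406.3, -101.8, 288.7]
orientation: [1.419, 2.799, -0.002]
contact_force: [-0.1, 1.1, -0.1]
finger_gap: 0.205
grasp_force: 0.0
t: 20.7
ee_pos: [384.6, -117.6, 286.7]
orientation: [1.413, 2.806, 0.0]
contact_force: [0.1, -0.6, -0.1]
finger_gap: 0.2
grasp_force: 0.0
hook 82 -143.57830588609417 -142.93082112992127
knob ((651.8782958984375, 80.4241943359375), (50.222251892089844, 13.99504280090332), 36.96092987060547)
block 87 [568.4  15.9 210.6] ((569.06640625, 16.288480758666992), (11.946273803710938, 29.03046226501465), 35.52287673950195) 106.35170635869709 -142.31950913971
hook 83 -143.57086224952624 -142.96279386943868
knob ((651.971923828125, 80.41370391845703), (49.45764923095703, 13.882696151733398), 36.81277847290039)
block 85 [568.3  16.1 210.7] ((568.5263061523438, 16.44924545288086), (11.41557502746582, 29.073883056640625), 37.44874572753906) 106.29172772695875 -142.4118527471498
```

View pics/end.png

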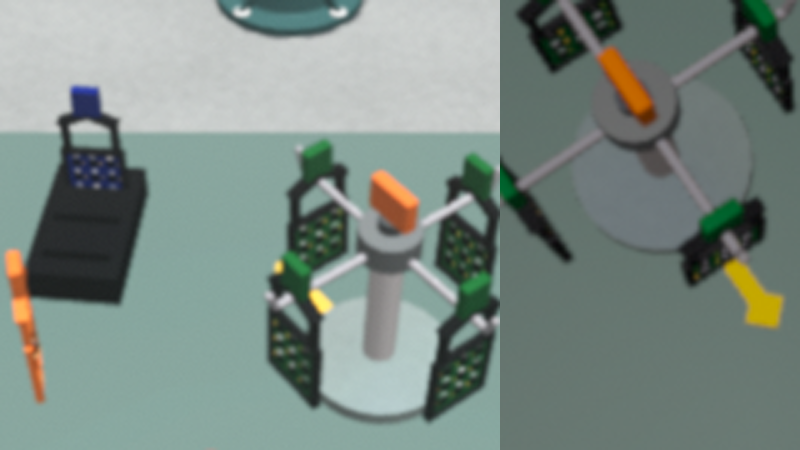

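The picture shows the green board hanging square on the formerly bare hook (scene (318,215), top (720,220)), over the yellow pointer at (755,290). It is steady between frames, with its top at 211 mm, 106 mm from the axis. The blue board is still in the rack at (90,150).

```bash
python3 -c "
from h import *
print(r.sign_off())"
```

```text
the job is handed in; nothing more can be done
None
```

The job is handed in at about 21 s: the carousel was turned first so the empty hook lies over the pointer (within about 0.5° by camera), the green board hangs still and freely on it, and the blue board was left in the rack; my first try at the knob closed on top of it because the reported tool height reads about 33 mm low, which I corrected for from then on.

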